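Function test of a bench stop button

ROBOT

A 6-joint arm with a two-finger parallel gripper is mounted at the origin on the work surface; the furniture and walls round the work are solid. World frame = base frame: x ahead of the robot, y to its left, z up, the work surface at z = 0. Lengths are in mm, angles in rad, forces in N, time in s.
With the tool pointing down it reaches from about 350 to 975 mm from the base axis. Payload 7.1 kg.
Tool frame: the origin (TCP) lies on the centre line of the jaws, within the pads' length; the fingertips stand 19 mm ahead of it and the grasp point (between the pads) is the TCP (env.tip_extent is the z of the fingertips in the tool frame, in mm); z points along the fingers, y is the line along which they close (so a half turn about z gives the same grasp; the last joint's range is limited). The gripper opens to 88 mm and grips with 3 to 60 N. Pads are 20 mm wide; open, the fingers measure 115 mm over their backs; the gripper's body (75 mm by 178 mm) begins 61 mm behind the grasp point.
Start: joints at [-1.231, 0.423, 1.63, -0, 1.089, -0.019], TCP at [219.486, -585.176, 241.675] pointing down, gripper open.
Joint ranges: [-3, 3], [-0.9, 2.11], [0.09, 2.58], [-1.31, 4.45], [0.11, 2.69], [-2.54, 2.54]. Speed limits (rad/s): [2.39, 2.39, 3.01, 3.14, 3.14, 3.14].

INTERFACE

Orientations are given as a unit quaternion [x, y, z, w].
In Python, from station import sensors, imaging, ticket, env gives the robot as it stands. The module is installed in compiled form; this text tells all that it offers.
- The arm moves only by the tool jog_arm, never from a script. Its argument "increments" is a list of rows, each a list of 4 numbers: the shift along the tool's x, y, z in cm, then the turn about the tool's z in degrees. In form: [[tx, ty, tz, turn], ...]. A call has 1 to 12 rows; each row shifts and turns the commanded pose from where the row before left it, along the tool's axes as they then stand; what a row does not reach is not made up. A row lasts 1/8 s, in which the tool goes at most 62.5 mm and 10.7 degrees, less where a joint would pass 70% of its speed; a pose out of reach is approached as far as the arm can. A call with a gripper value outside its range is refused whole. "grip" is the gripper command: -1 is fully open, 1 is shut, values between are in proportion, set as the call begins (left out, the last holds). The fingers move at their own pace and stop on an object; the grip force is fixed at half the most. Time passes only in rows, so rows that do not move let the fingers close. It gives the time, the measured TCP pose, the force, the opening and the grip force at its end, in the units of the state.
- sensors.get_state(): the state, without advancing time (a new reading comes with each control period).
- imaging.camera(name): name is "scene" or "top" or "wrist"; returns the picture (480x640x3 uint8, red, green, blue); there is no depth.
- imaging.camera_info(name): a dict with "K" (3x3 intrinsics, pixels), "extrinsics" (4x4, takes a point from world to camera coordinates). Camera axes: x right, y down, z forward; pixel columns grow to the right and rows downward; lengths in mm; the calibration is good to about 2 mm. A picture is of the moment at which its call begins: read the wrist's pose just before it. camera_info takes no time and is no camera call; for the wrist camera it gives the pose at the moment of the call.
- ticket.close_job(): hands the job in; it is judged then, once.
The state is a dict: "clock": time; "qpos": joint angles; "qvel": joint speeds; "tau": joint torques, N m; "tcp_pos": TCP position; "eef_rot": TCP orientation; "ft_force": force on the tool from outside, world axes, zero at the start; "wrist_torque": the same for the moment, N m; "grip_width": finger opening in mm; "gripper_force": force on a finger pad.
Only numpy, scipy, OpenCV 4.12 (cv2) and the standard library are available. Lean on these libraries where they do the work, as an engineer would, in place of code of your own. Each camera call takes 0.05 s, during which the arm holds its last target. There are 200 camera calls.

TASK

Test the latching stop on the bench: press the winged mushroom button straight in until it latches and stays in by itself with your fingers off it, then push one of its wings sideways with the fingers to twist the head clockwise (seen from above) until it springs out again, and let it turn back. Use the fingers only to press and push: do not grip or straddle the head or its wings. Do not press the flat start button on the other box, and leave the loose things on the bench where they are.

Things in the scene. Friction and masses are not known exactly. Their poses are not given: they have to be found in the camera images.
- stop_station: Grey square control box, 110 x 110 mm, 62 mm high, fixed to the bench; the black winged mushroom button is in the middle of its top, on its z axis. Origin: centre of its underside, on the bench; z up. A cable gland sticks out 12 mm on the +x side. Under the head a flat disc, 3 mm high, lies on the box; the wings' undersides are 22 mm above the box's top when the head is out, 10 mm when latched.
- stop_top (a point): Middle of the top of the mushroom head, the place to press; moves and turns with it. z up, x along the wings (the box's x when untwisted). 108 mm above the bench when out, 96 mm latched. Round dome 58 mm across; two straight wings along +x and -x, 100 mm from tip to tip, 14 mm thick (y), their tops 6 mm and undersides 24 mm below this point. Head's underside 26 mm below it.
- stop_wing (a point): Middle of the wing on the -x side of the head, 40 mm from the button's axis and 15 mm below stop_top; turns and moves with the head. Clockwise seen from above means that this wing goes towards its own +y side (and the opposite wing, at +x, towards -y).
- stop_press (a joint): How far the head is pressed in, m: 0 out, 0.014 at the stop. A spring pushes it out (3.6 N at first, 6.4 N at the stop); passing the catch takes no more than about 8 N in all. Pushed right in to the stop it latches, and rests at about 0.012 when let go.
- stop_twist (a joint): Twist of the head, rad: 0 untwisted (a stop: it turns one way only), growing clockwise seen from above, far stop at 0.9. A spring turns it back to 0 (0.05 N m at 0, 0.12 N m at 0.9, up to 0.08 N m of friction more while latched). At about 0.5 rad the latch lets go and the head springs out, sliding up along the finger that pushes. Twisting an unlatched head does nothing.
- start_station: The other grey box, of the same size, fixed too, with a flat round start button in a raised aluminium collar (56 mm across, 8 mm high). Origin: centre of its underside. It may stand to the left or right of the stop box. Its button is to be left alone.
- start_button (a joint): Travel of the flat start button (38 mm across, 72 mm above the bench), m: 0 out, 0.005 pressed. It must not be pressed.
- spool: Loose solder spool, 54 mm across, 40 mm high, standing between and behind the two boxes; origin at the centre of its underside. Leave alone.
- pad: Loose black finned coaxial attenuator, 20 x 58 x 20 mm, lying between the boxes; origin under its centre, length along y. Leave alone.
- spacer: Loose slate-coloured printed spacer block, 30 x 30 x 28 mm, in front of the right-hand box; origin under its centre. Leave alone.
- driver: Loose screwdriver, 168 mm long, 25 mm high, lying behind the right-hand box; origin under its centre, length along y. Leave alone.
- pen: Loose marker pen, 135 mm long, 18 mm high, lying behind the left-hand box; origin under its centre, length along y. Leave alone.
- module: Loose gold-plated module, 56 x 85 x 35 mm, on the bench to the left of the boxes; origin under its middle. Leave alone.

How it is judged (in metres and radians):
On the way, in this order (a step that is already met when the one before it is completed fails the run):
1. the mushroom is latched: at least 10 mm in, with no finger on it (value of joint stop_press above 0.01 m and contact force between each of the arm, the fingers and stop_station below 0.2 N), for 0.2 s.
2. the head, twisted clockwise by at least 0.35 rad, has sprung out to within 3 mm (value of joint stop_twist above 0.35 rad and value of joint stop_press below 0.003 m), for 0.05 s.
At the end, for the whole second after the job is handed in: The mushroom head is fully out again (within 1.5 mm) and turned back (within 0.1 rad), the start button is out (within 2 mm), and every loose thing is within 15 mm of where it stood (value of joint stop_press below 0.0015 m and value of joint stop_twist below 0.1 rad and value of joint start_button below 0.002 m and distance of each of spool, pad, spacer, driver, pen, module from where it was at the start of the episode below 0.015 m); the robot touches nothing.
It fails at once if the start button is pressed in by more than 2 mm (value of joint start_button above 0.002 m).
It fails at once if the head or a wing is straddled by the fingers (the point between the pads lies within the wings' outline and less than 10 mm above their tops) (x of the grasp point in the frame of stop_top between -0.05 and 0.05 m and y of the grasp point in the frame of stop_top between -0.006 and 0.006 m and z of the grasp point in the frame of stop_top below 0.004 m).
It fails at once if a loose thing is pushed or lifted by more than 15 mm (distance of any of spool, pad, spacer, driver, pen, module from where it was at the start of the episode above 0.015 m).
It also fails if it takes over 45 s, if anything falls off the work surface, if the arm or the gripper's body presses on something with over 40 N, if the wrist force passes 120 N, or if a joint passes its speed limit or range.

## Working session

There is one attempt and no reset: what is moved stays moved. The work goes in short steps, Python scripts to look and compute and a tool call to move; the robot and the scene stay as the last step left them, time stands still between calls to the robot, and variables do not carry over. Pictures are saved under pics/ and viewed, at most 10 in all, crops included, and the job is handed in when it is done.

Besides the shell and the picture viewer there is one more tool, called in YAML: its name, and indented under it one key for each argument. jog_arm: Moves the arm, as the interface text tells. Its arguments: {"type":"object","properties":{"increments":{"type":"array","items":{"type":"array","items":{"type":"number"}}},"grip":{"type":"number"}},"required":["increments"]}

```bash
mkdir -p pics
python3 - <<'E'
from station import sensors, imaging, env
import cv2
for n in("top","scene"):
    cv2.imwrite(f"pics/{n}0.png",imaging.camera(n)[:,:,::-1])
    i=imaging.camera_info(n);print(n,i["K"],i["extrinsics"])
s=sensors.get_state();print(s["clock"],s["tcp_pos"],s["eef_rot"],s["grip_width"],env.tip_extent)
E
```

```text
top [[560.33054088   0.         317.19195789]
 [  0.         560.33054088 241.10445004]
 [  0.           0.           1.        ]] [[-2.66955063e-03 -9.99962304e-01  8.26222326e-03  2.17637902e+02]
 [-9.92528388e-01  1.64165162e-03 -1.22002882e-01  5.83090880e+02]
 [ 1.21984720e-01 -8.52618401e-03 -9.92495356e-01  1.04546925e+03]
 [ 0.00000000e+00  0.00000000e+00  0.00000000e+00  1.00000000e+00]]
scene [[494.84009805   0.         319.75699658]
 [  0.         494.84009805 237.77924104]
 [  0.           0.           1.        ]] [[-6.13523809e-01 -7.89646775e-01  6.81957243e-03  5.22734677e+02]
 [-4.54161596e-01  3.45774244e-01 -8.21083076e-01  2.55759257e+02]
 [ 6.46007571e-01 -5.06851204e-01 -5.70767970e-01  7.79811904e+02]
 [ 0.00000000e+00  0.00000000e+00  0.00000000e+00  1.00000000e+00]]
0.1 [ 219.32179756 -584.75284653  240.9879212 ] [ 9.83953136e-01  1.78425798e-01 -1.16475528e-04 -6.68227911e-04] 87.9077064065413 19.0
```

View pics/top0.png

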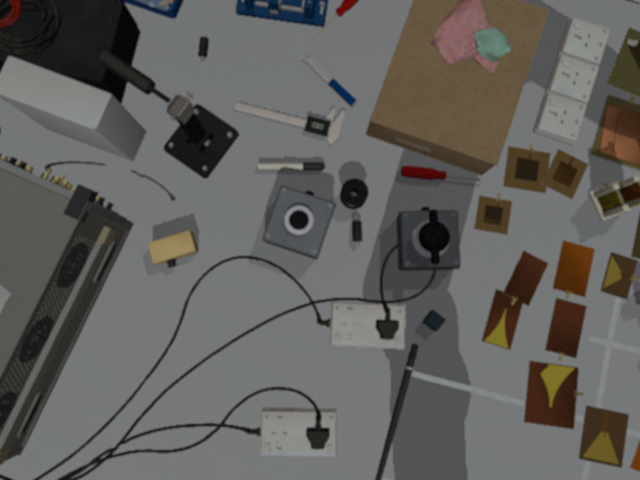

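View pics/scene0.png

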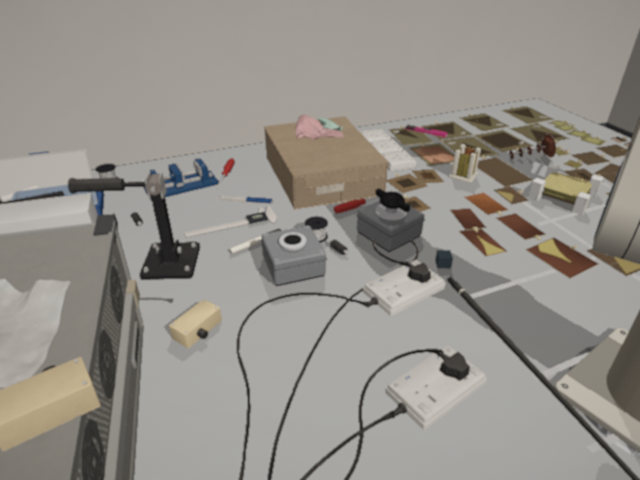

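The top view shows the stop box at about (430,239), with the mushroom at (434,236) and its wings running vertically in the image. The start box is at (299,221). The box behind the stop station, a carton at about (450,90), is tall. I'll localise the stop next.

```bash
cat > h.py <<'E'
import numpy as np
from station import imaging
def ray(n,u,v,z,info=None):
    i=info or imaging.camera_info(n);K=i["K"];E=i["extrinsics"];R=E[:3,:3];c=-R.T@E[:3,3]
    d=R.T@np.linalg.solve(K,[u,v,1]);return c+d*(z-c[2])/d[2]
def proj(n,p,info=None):
    i=info or imaging.camera_info(n);q=i["extrinsics"][:3,:3]@np.array(p)+i["extrinsics"][:3,3];q=i["K"]@q;return q[:2]/q[2]
E
python3 - <<'E'
from h import *
import cv2
print(ray("top",434,236,100),ray("top",432,208,102),ray("top",435,262,102))
for c in((398,209),(458,210),(460,268),(399,269)):print(ray("top",*c,62))
print("carton",ray("top",370,132,100),ray("top",493,170,100))
im=cv2.imread("pics/top0.png")[190:290,370:490]
a=cv2.resize(im,None,fx=5,fy=5,interpolation=2)
cv2.imwrite("pics/c1.png",cv2.convertScaleAbs(a,alpha=2,beta=20))
E
```

```text
[584.5348618    4.79653316 100.        ] [635.77283136   7.43879205 102.        ] [537.01349959   4.76010739 102.        ]
[641.24776884  63.33967117  62.        ]
[639.19081956 -50.51759606  62.        ]
[529.04980363 -50.59132418  62.        ]
[527.41187692  63.77688196  62.        ]
carton [779.46902933 118.34582208 100.        ] [ 707.13259161 -107.66397811  100.        ]
```

View pics/c1.png

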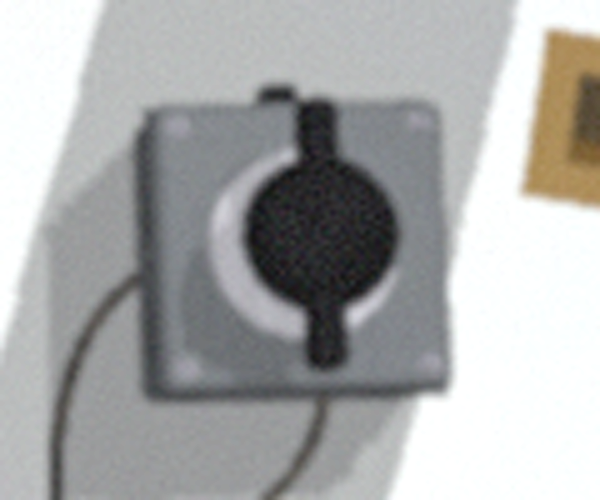

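The gland is at the image top, so box x is roughly world +x with a yaw of about +0.025. The button axis is near (585, 6). I'll move over it with the fingers shut.

jog_arm:
  increments:
    - [4, -3.1, 0, 0]
    - [4, -3.1, 0, 0]
    - [4, -3.1, 0, 0]
    - [4, -3.1, 0, 0]
    - [4, -3.1, 0, 0]
    - [4, -3.1, 0, 0]
    - [4, -3.1, 0, 0]
    - [4, -3.1, 0, 0]
    - [4, -3.1, 0, 0]
    - [4, -3.1, 0, 0]
    - [4, -3.1, 0, 0]
    - [0, 0, 0, 0]
  grip: 1

```text
clock: 1.6
tcp_pos: [512.9, -108.9, 241.4]
eef_rot: [0.984, 0.18, 0.0, -0.0]
ft_force: [-0.1, 0.0, 0.1]
grip_width: 0.3
gripper_force: 0.0
```

jog_arm:
  increments:
    - [0, 0, 0, 9.65]
    - [0, 0, 0, 9.65]
    - [2, -3.7, 0, 0]
    - [2, -3.7, 0, 0]
    - [2, -3.7, 0, 0]
    - [0, 0, 0, 0]
    - [0, 0, 0, 0]

```text
clock: 2.48
tcp_pos: [568.5, -0.1, 241.3]
eef_rot: [1.0, 0.011, -0.001, 0.0]
ft_force: [-0.4, -0.2, -0.5]
grip_width: 0.3
gripper_force: 0.0
```

Run:
```python
from h import *
from station import sensors
import cv2
s=sensors.get_state();print(s["tcp_pos"],s["eef_rot"],s["qpos"])
i=imaging.camera_info("wrist");cv2.imwrite("pics/w1.png",imaging.camera("wrist")[:,:,::-1])
np.savez("w1",**i)
for p in((585,6,108),(535,5,102),(635,7,102)):print(proj("wrist",p,i))
```

```text
[ 5.68469138e+02 -8.52187489e-02  2.41266386e+02] [ 9.99940779e-01  1.08619888e-02 -6.51497997e-04  1.75632978e-04] [-2.08841604e-02  3.41765214e-01  1.75645485e+00 -4.53824470e-04
  1.04466383e+00  1.52841592e+00]
[310.76923811 219.30732733]
[311.14424146 275.63847621]
[310.69012856 154.30562926]
```

View pics/w1.png

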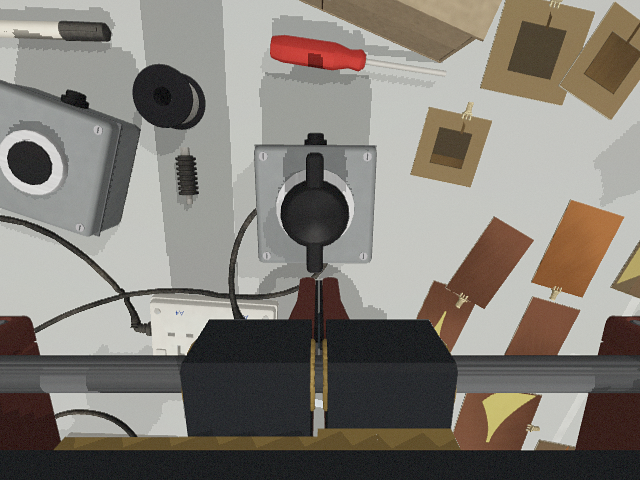

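The wrist view shows the dome at (315,214), with the wing tips at (315,152) and (315,270). I predicted (311,154) and (311,276), so a small correction is needed.

Run:
```python
from h import *
i=np.load("w1.npz")
a,b=ray("",315,152,102,i),ray("",315,271,102,i)
print(a,b,(a+b)/2,np.hypot(*(a-b)[:2]), ray("",315,213,100,i))
for c in((254,146),(375,146),(377,262),(257,262)):print(ray("",*c,62,i))
```

```text
[636.80097749   3.69863762 102.        ] [539.25545155   1.80480839 102.        ] [588.02821452   2.75172301 102.        ] 97.56390838988533 [588.65573398   2.78379196 100.        ]
[639.96499705  57.74543565  62.        ]
[642.30587383 -48.49610095  62.        ]
[535.16486979 -57.38735768  62.        ]
[532.60614488  57.75577007  62.        ]
```

jog_arm:
  increments:
    - [1.9, -0.3, 0, 0]
    - [0, 0, 3, 0]
    - [0, 0, 3, 0]
    - [0, 0, 3, 0]
    - [0, 0, 1.6, 0]
    - [0, 0, 0, 0]
    - [0, 0, 0, 0]

```text
clock: 3.4
tcp_pos: [588.9, 4.0, 136.7]
eef_rot: [1.0, 0.011, 0.001, 0.0]
ft_force: [0.5, 0.6, -0.1]
grip_width: 0.4
gripper_force: 0.0
```

jog_arm:
  increments:
    - [0, 0, 0.4, 0]
    - [0, 0, 0.4, 0]
    - [0, 0, 0.4, 0]
    - [0, 0, 0.4, 0]
    - [0, 0, 0.3, 0]
    - [0, 0, 0.2, 0]
    - [0, 0, 0, 0]

```text
clock: 4.28
tcp_pos: [588.5, 4.4, 114.8]
eef_rot: [1.0, 0.011, 0.0, -0.0]
ft_force: [0.6, 1.0, 4.8]
grip_width: 0.7
gripper_force: 2.4
```

jog_arm:
  increments:
    - [0, 0, 0.1, 0]
    - [0, 0, 0.1, 0]
    - [0, 0, 0.1, 0]
    - [0, 0, 0, 0]
    - [0, 0, 0, 0]

```text
clock: 4.9
tcp_pos: [588.7, 4.4, 112.8]
eef_rot: [1.0, 0.011, 0.001, -0.0]
ft_force: [-3.0, 1.1, 11.6]
grip_width: 0.4
gripper_force: 6.2
```

jog_arm:
  increments:
    - [0, 0, 0.1, 0]
    - [0, 0, 0, 0]
    - [0, 0, -1, 0]
    - [0, 0, -2, 0]
    - [0, 0, -2, 0]
    - [0, 0, 0, 0]
    - [0, 0, 0, 0]
    - [0, 0, 0, 0]

```text
clock: 5.9
tcp_pos: [587.5, 4.3, 159.6]
eef_rot: [1.0, 0.011, -0.001, -0.0]
ft_force: [-0.5, 0.2, -0.3]
grip_width: 0.4
gripper_force: 0.0
```

Run:
```python
from h import *
from station import sensors
import cv2
s=sensors.get_state();print(s["tcp_pos"],s["ft_force"])
i=imaging.camera_info("wrist");w=imaging.camera("wrist")[:,:,::-1]
sc=imaging.camera("scene")[150:260,330:450,::-1];o=cv2.imread("pics/scene0.png")[150:260,330:450]
cv2.imwrite("pics/c2.png",cv2.resize(np.hstack([o,sc]),None,fx=3.3,fy=3.3,interpolation=2))
```

```text
[587.50735188   4.31765599 159.56350951] [-0.49246386  0.2445141  -0.27556381]
```

View pics/c2.png

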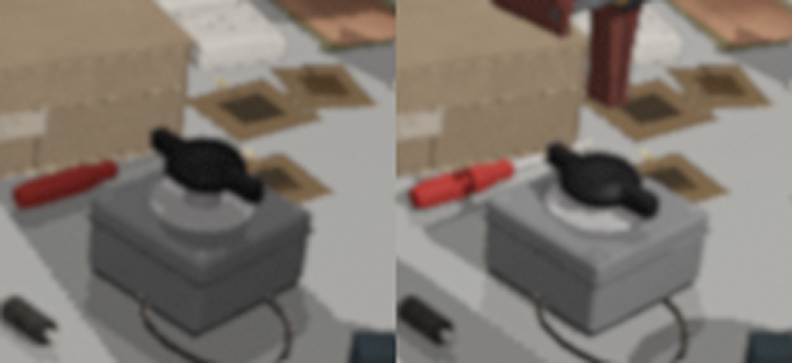

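The crops show the head sitting lower on its disc and staying down, so it's latched. Next I'll go beside the near (-x) wing on its -y side and lower the closed fingers.

jog_arm:
  increments:
    - [-2.3, 2, 0, 0]
    - [-2.3, 1.6, 0, 0]
    - [0, 0, 2, 0]
    - [0, 0, 2, 0]
    - [0, 0, 1.5, 0]
    - [0, 0, 0.9, 0]
    - [0, 0, 0, 0]
    - [0, 0, 0, 0]

```text
clock: 7.0
tcp_pos: [543.4, -32.7, 97.1]
eef_rot: [1.0, 0.011, 0.0, 0.0]
ft_force: [0.8, -0.0, -1.1]
grip_width: 0.7
gripper_force: 0.0
```

jog_arm:
  increments:
    - [0, -0.5, 0, 0]
    - [0, -0.5, 0, 0]
    - [0, -0.3, 0, 0]
    - [0, 0, 0, 0]
    - [0, 0, 0, 0]

```text
clock: 7.62
tcp_pos: [542.7, -19.7, 96.7]
eef_rot: [1.0, 0.011, 0.0, 0.0]
ft_force: [-0.3, -0.5, 0.2]
grip_width: 0.6
gripper_force: 0.0
```

jog_arm:
  increments:
    - [-0.12, -0.32, 0, 4]
    - [-0.12, -0.32, 0, 4]
    - [-0.12, -0.32, 0, 4]
    - [0, 0, 0, 0]
    - [0, 0, 0, 0]

```text
clock: 8.25
tcp_pos: [539.4, -10.1, 96.6]
eef_rot: [0.996, -0.093, -0.0, 0.0]
ft_force: [-1.1, -0.3, 0.3]
grip_width: 0.6
gripper_force: 0.5
```

jog_arm:
  increments:
    - [-0.12, -0.32, 0, 4]
    - [-0.12, -0.32, 0, 4]
    - [-0.12, -0.32, 0, 4]
    - [0, 0, 0, 0]
    - [0, 0, 0, 0]

```text
clock: 8.88
tcp_pos: [538.4, 0.1, 96.6]
eef_rot: [0.981, -0.196, -0.0, 0.0]
ft_force: [-0.8, -1.7, 0.6]
grip_width: 0.4
gripper_force: 0.7
```

Run:
```python
from h import *
from station import sensors
import cv2
s=sensors.get_state();print(s["tcp_pos"],s["ft_force"])
w=imaging.camera("wrist")[:,:,::-1]
t=imaging.camera("top")[190:290,370:490,::-1]
cv2.imwrite("pics/c3.png",np.hstack([cv2.resize(w,(440,330)),cv2.resize(t,(360,330),interpolation=2)]))
```

```text
[5.38363333e+02 1.30413925e-01 9.65730022e+01] [-0.77404108 -1.74863916  0.60516407]
```

View pics/c3.png

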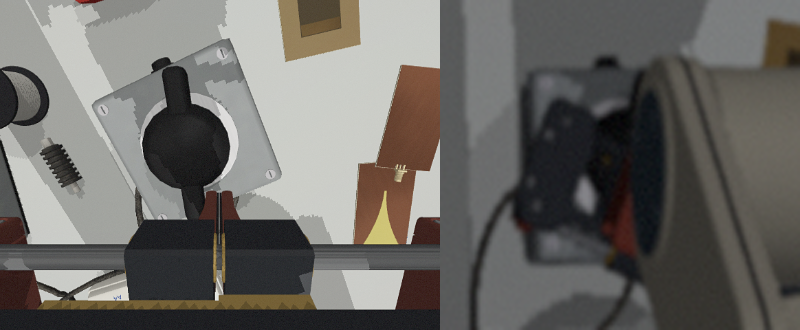

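The fingers are touching the wing at about 13° of twist, lagging the tool because the tips are narrower than I assumed. I'll translate to catch up, then continue the arc.

jog_arm:
  increments:
    - [0, -0.3, 0, 0]
    - [0, -0.3, 0, 0]
    - [0, -0.3, 0, 0]
    - [0, 0, 0, 0]

```text
clock: 9.48
tcp_pos: [542.7, 8.7, 96.9]
eef_rot: [0.98, -0.197, 0.001, -0.0]
ft_force: [-1.6, -2.5, -2.1]
grip_width: 0.4
gripper_force: 1.5
```

jog_arm:
  increments:
    - [-0.05, -0.32, 0, 4]
    - [-0.05, -0.32, 0, 4]
    - [-0.05, -0.32, 0, 4]
    - [0, 0, 0, 0]
    - [0, 0, 0, 0]

```text
clock: 10.1
tcp_pos: [544.8, 17.8, 96.6]
eef_rot: [0.955, -0.298, -0.0, 0.0]
ft_force: [-4.0, -1.2, 1.8]
grip_width: 0.4
gripper_force: 2.0
```

Run:
```python
from h import *
from station import sensors
import cv2
s=sensors.get_state();print(s["tcp_pos"],s["ft_force"],s["qpos"][5])
w=imaging.camera("wrist")[:,:,::-1]
t=imaging.camera("scene")[150:260,330:450,::-1]
cv2.imwrite("pics/c4.png",np.hstack([cv2.resize(w,(440,330)),cv2.resize(t,(360,330),interpolation=2)]))
```

```text
[544.81572406  17.75844525  96.64730264] [-3.97703156 -1.15015683  1.78853793] 2.1864965152927645
```

View pics/c4.png

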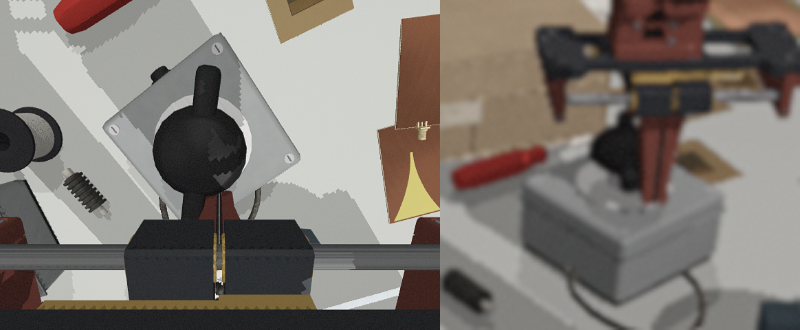

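The head looks sprung out (disc visible beneath it) at about 0.7 rad of twist. I'll back off along the arc, lift and check.

jog_arm:
  increments:
    - [0, 0.5, 0, 0]
    - [0, 1, 0, 0]
    - [0, 1.5, 0, 0]
    - [0, 2, 0, 0]
    - [0, 1, 0, 0]
    - [0, 0, -2, 0]
    - [0, 0, -4, 0]
    - [0, 3, -4, 0]
    - [0, 4, -2, 0]
    - [0, 4, 0, 0]
    - [0, 0, 0, 0]
    - [0, 0, 0, 0]

```text
clock: 11.7
tcp_pos: [448.3, -122.0, 216.7]
eef_rot: [0.954, -0.299, 0.0, -0.0]
ft_force: [1.1, -0.7, -0.0]
grip_width: 0.5
gripper_force: 0.0
```

Run:
```python
from h import *
from station import sensors
import cv2
s=sensors.get_state();print(s["clock"],s["tcp_pos"],s["ft_force"])
sc=imaging.camera("scene")[150:260,330:450,::-1]
t=imaging.camera("top")[140:340,130:490,::-1]
cv2.imwrite("pics/c5.png",np.hstack([cv2.resize(sc,(360,330)),cv2.resize(t,(440,330),interpolation=2)]))
```

```text
11.7 [ 448.26431608 -122.00147855  216.747113  ] [ 1.08165711 -0.6631672  -0.04137041]
```

View pics/c5.png

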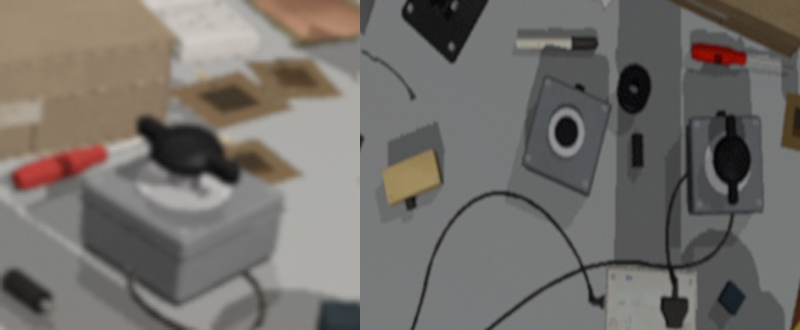

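The head is out with its stem visible, turned back, and the loose things are where they were. Handing in.

```bash
python3 -c "
from station import ticket
print(ticket.close_job())"
```

```text
the job is handed in; nothing more can be done
None
```

The job is handed in at about 12 s on the clock, but `close_job` gave no verdict: the camera pictures show the stop pressed and latched with the fingers off, twisted clockwise by about 0.7 rad until it sprang out, then turned back, with the start button and loose things left alone.

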